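# Refill the new service rack in reverse order

### The job

Move the four service items (tape roll, thread spool, dropper bottle, spray nozzle) from the old rack to the empty one in reverse order, so that what stands at the left end of the old rack ends at the right end of the new one, and so on along the row. Each must stand upright in the middle of its own pad, let go and at rest. Do not disturb the wipes pack and the jar beside the work.

Things in the scene. Friction and masses are not known exactly. Their poses are not given: they have to be found in the camera images.
- old_rack: Rack the items start on: wooden board 78 x 298 x 12 mm, fixed. Four black rubber pads 62 x 62 mm at y = +108, +36, -36, -108 mm, x = 0, tops 15 mm above origin. Ribs 4 mm wide at y = 0, +-72, +-144 mm rise 5.5 mm above the pads; front and back open. Origin: centre of underside, on the bench. y along the row to the robot's left, x away from it, z up; turned up to 8 degrees.
- new_rack: Empty rack, nearer or farther than the old one: wooden board 78 x 298 x 12 mm, fixed. Four black rubber pads 62 x 62 mm at y = +108, +36, -36, -108 mm, x = 0, tops 15 mm above origin. Ribs 4 mm wide at y = 0, +-72, +-144 mm rise 5.5 mm above the pads; front and back open. Origin: centre of underside, on the bench. y along the row to the robot's left, x away from it, z up; turned up to 8 degrees.
- tape_center (a point): Roll of white tape with an open core, standing on its flat end: diameter 55, height 50 mm. Point at its centre, half-way up (25 mm above its underside). z up; turned about z at random, round. About 90 g.
- spool_center (a point): Spool of black thread with white flanges, upright: diameter 30 at the flanges, 25 between them, flanges 4 mm thick, height 40 mm. Point at its centre, 20 mm above its underside. z up. About 30 g.
- dropper_center (a point): Small white plastic dropper bottle with a narrower ribbed cap, upright: body diameter 26 mm up to 30 mm high, then the cap, diameter 15 mm; height 44 mm. Point at its centre, 22 mm above its underside. z up. About 20 g.
- nozzle_center (a point): Steel spray nozzle, upright with its tip up: hexagonal foot 35 mm over the corners and 8 mm high, round grooved body 28 mm in diameter from 8 to 34 mm, then a cone to the tip; height 48 mm. Point at its centre, 24 mm above its underside. z up. About 120 g.
- seat_tape: Fixed black rubber pad of the old rack, 62 x 62 x 3 mm, on which the tape stood at the start (which of the four stations that is differs each time). Origin: centre of its underside, on the board; its axes are parallel to the old rack's.
- seat_spool: Fixed black rubber pad of the old rack, 62 x 62 x 3 mm, on which the spool stood at the start (which of the four stations that is differs each time). Origin: centre of its underside, on the board; its axes are parallel to the old rack's.
- seat_dropper: Fixed black rubber pad of the old rack, 62 x 62 x 3 mm, on which the dropper stood at the start (which of the four stations that is differs each time). Origin: centre of its underside, on the board; its axes are parallel to the old rack's.
- seat_nozzle: Fixed black rubber pad of the old rack, 62 x 62 x 3 mm, on which the nozzle stood at the start (which of the four stations that is differs each time). Origin: centre of its underside, on the board; its axes are parallel to the old rack's.
- wipes: Bystander, loose: pack of wipes 94 x 134 x 34 mm to the left of the work. Origin: centre of its underside.
- jar: Bystander, loose: white swab jar with lid, diameter 69, height 74 mm, to the left of the work. Origin: centre of its underside. Behind it and to the left of the farther rack stands a fixed cabinet 0.7 m tall, filling about x > 0.52 m, y > -0.03 m: keep the arm clear of it.
There are look-alikes about, which are no part of the job. Leave any blue or turquoise look-alike of the part that bears spool_center alone.

How it is judged:
At the end, for the whole second after the job is handed in: Each item stands upright (within 0.12 rad) and at rest on the new rack, its centre within 15 mm, along and across the row, of the middle of the pad that mirrors its old station (from station y to station -y), its underside on the pad (within 6 mm of height) (((y of seat_tape in the frame of old_rack between 0.088 and 0.128 m and y of tape_center in the frame of new_rack between -0.123 and -0.093 m) or (y of seat_tape in the frame of old_rack between 0.016 and 0.056 m and y of tape_center in the frame of new_rack between -0.051 and -0.021 m) or (y of seat_tape in the frame of old_rack between -0.056 and -0.016 m and y of tape_center in the frame of new_rack between 0.021 and 0.051 m) or (y of seat_tape in the frame of old_rack between -0.128 and -0.088 m and y of tape_center in the frame of new_rack between 0.093 and 0.123 m)) and x of tape_center in the frame of new_rack between -0.015 and 0.015 m and z of tape_center in the frame of new_rack between 0.034 and 0.046 m and angle between each of tape_center, spool_center, dropper_center, nozzle_center's own z axis and vertical below 0.12 rad and linear speed of each of tape, spool, dropper, nozzle below 0.02 m/s and ((y of seat_spool in the frame of old_rack between 0.088 and 0.128 m and y of spool_center in the frame of new_rack between -0.123 and -0.093 m) or (y of seat_spool in the frame of old_rack between 0.016 and 0.056 m and y of spool_center in the frame of new_rack between -0.051 and -0.021 m) or (y of seat_spool in the frame of old_rack between -0.056 and -0.016 m and y of spool_center in the frame of new_rack between 0.021 and 0.051 m) or (y of seat_spool in the frame of old_rack between -0.128 and -0.088 m and y of spool_center in the frame of new_rack between 0.093 and 0.123 m)) and x of spool_center in the frame of new_rack between -0.015 and 0.015 m and z of spool_center in the frame of new_rack between 0.029 and 0.041 m and ((y of seat_dropper in the frame of old_rack between 0.088 and 0.128 m and y of dropper_center in the frame of new_rack between -0.123 and -0.093 m) or (y of seat_dropper in the frame of old_rack between 0.016 and 0.056 m and y of dropper_center in the frame of new_rack between -0.051 and -0.021 m) or (y of seat_dropper in the frame of old_rack between -0.056 and -0.016 m and y of dropper_center in the frame of new_rack between 0.021 and 0.051 m) or (y of seat_dropper in the frame of old_rack between -0.128 and -0.088 m and y of dropper_center in the frame of new_rack between 0.093 and 0.123 m)) and x of dropper_center in the frame of new_rack between -0.015 and 0.015 m and z of dropper_center in the frame of new_rack between 0.031 and 0.043 m and ((y of seat_nozzle in the frame of old_rack between 0.088 and 0.128 m and y of nozzle_center in the frame of new_rack between -0.123 and -0.093 m) or (y of seat_nozzle in the frame of old_rack between 0.016 and 0.056 m and y of nozzle_center in the frame of new_rack between -0.051 and -0.021 m) or (y of seat_nozzle in the frame of old_rack between -0.056 and -0.016 m and y of nozzle_center in the frame of new_rack between 0.021 and 0.051 m) or (y of seat_nozzle in the frame of old_rack between -0.128 and -0.088 m and y of nozzle_center in the frame of new_rack between 0.093 and 0.123 m)) and x of nozzle_center in the frame of new_rack between -0.015 and 0.015 m and z of nozzle_center in the frame of new_rack between 0.033 and 0.045 m); the robot touches nothing.
It fails at once if the wipes pack or the jar is shifted by more than 20 mm (distance of any of wipes, jar from where it was at the start of the episode above 0.02 m).
It also fails if it takes over 104 s, if anything falls off the work surface, if the arm or the gripper's body presses on something with over 40 N, if the wrist force passes 120 N, or if a joint passes its speed limit or range.

### The arm

A 6-joint arm with a two-finger parallel gripper is mounted at the origin on a cart in front of the work surface, level with it; the furniture and walls round the work are solid. World frame = base frame: x ahead of the robot, y to its left, z up, the work surface at z = 0. Lengths are in m, angles in rad, forces in N, time in s.
With the tool pointing down it reaches from about 0.275 to 0.75 m from the base axis. Payload 10.2 kg.
Tool frame: the origin (TCP) lies on the centre line of the jaws, within the pads' length; the fingertips stand 8 mm ahead of it and the grasp point (between the pads) lies 11 mm behind it (tip_reach is the distance from the TCP to the fingertips, in m); z points along the fingers, y is the line along which they close (so a half turn about z gives the same grasp; the last joint's range is limited). The gripper opens to 85 mm and grips with 20 to 120 N. Pads are 22 mm wide; open, the fingers measure 114 mm over their backs; the gripper's body (76 mm by 85 mm) begins 54 mm behind the grasp point. The pads swing forward as they close: fully open they stand 13 mm farther back than shut.
Start: joints at [-1.359, 0.313, 1.498, -0, 1.331, -0.223], TCP at [0.221, -0.476, 0.239] pointing down, gripper open.
Joint ranges: [-2.94, 2.94], [-0.97, 2.17], [0.19, 2.56], [-1.23, 4.37], [0.02, 3.11], [-2.88, 2.88]. Speed limits (rad/s): [2.39, 2.39, 3.01, 3.14, 3.14, 3.14].

### API

Orientations are given as a 3x3 rotation matrix whose columns are the frame's x, y, z axes.
In Python, from station import * gives the robot as it stands.
- The arm moves only by the shell command python3 -m jog 'ROWS'. ROWS is JSON, a list of rows, each a list of 3 entries, a list of its own where there are three numbers: the closure, from 0 (fully open) to 1 (shut), then the shift along the tool's x, y, z as a fraction of full scale, then the turn, a rotation vector about the tool's x, y, z as a fraction of full scale. A call has exactly 10 rows; each row is the pose to reach, as a shift and turn from the pose commanded when the call began, along the tool's axes at that moment; what a row does not reach only later rows make up. Full scale, the value 1, is 150 mm for a shift and 30 degrees for a turn. A row lasts 1/12 s, in which the tool goes at most 41.7 mm and 7.16 degrees, less where a joint would pass 70% of its speed; a pose out of reach is approached as far as the arm can. A call with a number of a shift or a turn outside -1 to 1 is refused whole. A call with a gripper value outside its range is refused whole. The fingers move at their own pace and stop on an object; the grip force is fixed at half the most. Time passes only in rows, so rows that repeat a pose let the fingers close, or fill a call up. It gives the time, the measured TCP pose, the force, the opening and the grip force at its end, in the units of the state.
- state(): the state, without advancing time (a new reading comes with each control period).
- get_image(name): name is "scene" or "top"; returns a dict with "frame" (384x512x3 uint8, red, green, blue), "z_map" (384x512 float32, m along the optical axis (not along the pixel's ray), 0 where there is no reading), "fx", "fy", "cx", "cy" (pixels), "xyz" and "attitude" of the camera in the world. Camera axes: x right, y up, looking along -z (the intrinsics and any distortion apply to the point x, -y, -z); pixel columns grow to the right and rows downward; lengths in m; the calibration is good to about 2 mm. A picture is of the moment at which its call begins.
- hand_in(): hands the job in; it is judged then, once.
The state is a dict: "clock": time; "qpos": joint angles; "qd": joint speeds; "joint_torque": joint torques, N m; "position": TCP position; "eef_rot": TCP orientation; "force": force on the tool from outside, world axes, zero at the start; "ft_torque": the same for the moment, N m; "gripper_width": finger opening in m; "grip_force": force on a finger pad.
Only numpy, scipy, OpenCV 4.12 (cv2) and the standard library are available. Lean on these libraries where they do the work, as an engineer would, in place of code of your own. Each camera call takes 0.05 s, during which the arm holds its last target. There are 200 camera calls.

## Working session

There is one attempt and no reset: what is moved stays moved. The work goes in short steps, Python scripts to look and compute and a shell command to move; the robot and the scene stay as the last step left them, time stands still between calls to the robot, and variables do not carry over. Pictures are saved under pics/ and viewed, at most 14 in all, crops included, and the job is handed in when it is done.

```bash
mkdir -p pics; ls; cat > h.py <<'E'
from station import *
import numpy as np, cv2
def snap(name):
    d=get_image(name); 
    return d
def world(d):
    h,w=d["z_map"].shape
    u,v=np.meshgrid(np.arange(w),np.arange(h))
    z=d["z_map"]
    P=np.stack([(u-d["cx"])/d["fx"]*z,-(v-d["cy"])/d["fy"]*z,-z],-1)
    W=P@np.array(d["attitude"]).T+np.array(d["xyz"])
    W[z==0]=np.nan
    return W
def save(img,n): cv2.imwrite("pics/"+n,cv2.cvtColor(img,cv2.COLOR_RGB2BGR))
E
python3 - <<'E'
from h import *
for n in("scene","top"):
    d=snap(n); print(n,{k:v for k,v in d.items() if k not in("frame","z_map")})
    save(cv2.resize(d["frame"],(800,600)),n+"1.png")
    np.save(n+"W.npy",world(d)); np.save(n+"F.npy",d["frame"])
print(state())
E
```

```text
pics
scene {'fx': 493.9812134550842, 'fy': 493.9812134550842, 'cx': 257.8935915662957, 'cy': 186.22823891771682, 'xyz': array([-0.54367095,  0.7810944 ,  0.9468974 ]), 'attitude': array([[-0.59934655,  0.44936664, -0.66246007],
       [-0.80042424, -0.34700534,  0.48878249],
       [-0.01023464,  0.82319919,  0.56766041]])}
top {'fx': 409.08756312221095, 'fy': 409.08756312221095, 'cx': 254.41424368184445, 'cy': 192.01945965712036, 'xyz': array([ 0.39032974, -0.01477131,  1.05820424]), 'attitude': array([[-0.02272985,  0.98933497, -0.14387377],
       [-0.99961506, -0.02478045, -0.01247666],
       [-0.01590886,  0.14353479,  0.98951739]])}
{'clock': 0.1, 'qpos': array([-1.35944095e+00,  3.13377703e-01,  1.49836086e+00, -2.32670654e-05,
        1.33099724e+00, -2.23369041e-01]), 'qd': array([-0.00095671,  0.00082168, -0.00212552,  0.0001385 ,  0.00237829,
       -0.00085675]), 'joint_torque': array([ 1.92398205e-03, -4.12904656e+01, -2.60140282e+01, -1.84837036e-04,
        3.08027978e-03, -3.61279135e-06]), 'position': array([ 0.22106003, -0.47594599,  0.23880076]), 'eef_rot': array([[ 9.06983838e-01,  4.21165347e-01, -2.61912883e-04],
       [ 4.21165365e-01, -9.06983184e-01,  1.11296337e-03],
       [ 2.31191022e-04, -1.11974842e-03, -9.99999346e-01]]), 'force': array([0.36939327, 0.57865499, 0.99761677]), 'ft_torque': array([0.0398552 , 0.00227823, 0.02668599]), 'grip_force': 0.0, 'gripper_width': 0.0854852029282671}
```

View pics/top1.png

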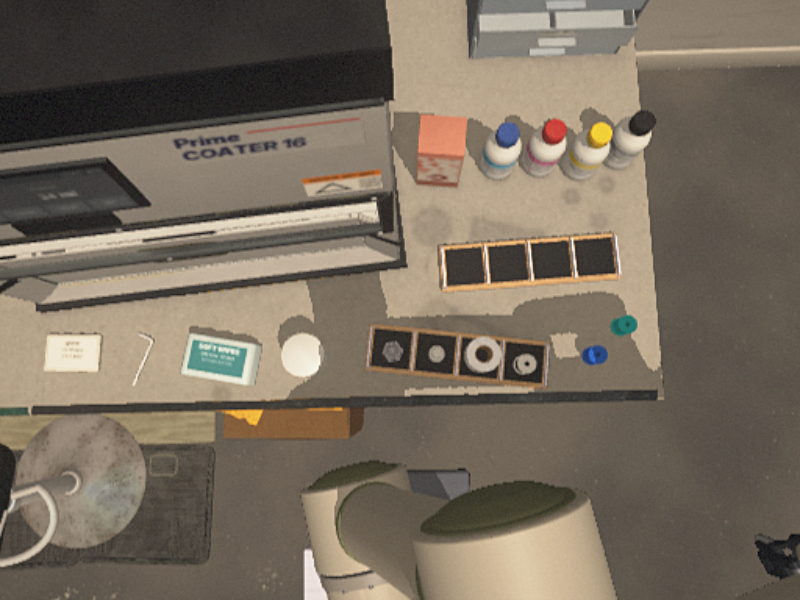

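View pics/scene1.png

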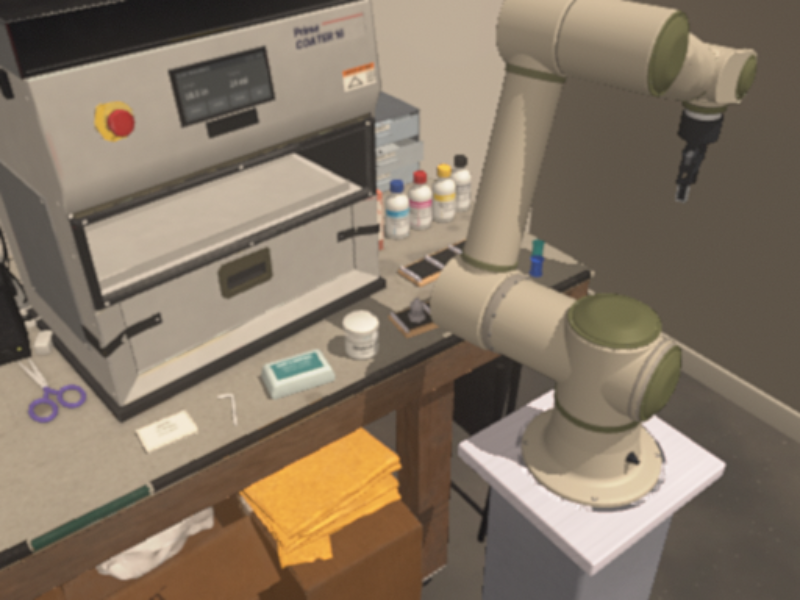

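The top view (800x600) shows the old rack with items at about (393,351), (437,354), (483,355) and (525,364). The farther rack at (530,262) is empty. The possible confusions are:
- **Spool:** (525,364) with white flanges and black thread, against the blue (595,355) and turquoise (625,325) look-alikes. By the description I choose the one on the rack.
- **Dropper or nozzle:** (393,351) against (437,354).
- **Round white jar:** (302,355), which is not the tape at (483,355).

Next I'll take a close crop and measure.

```bash
cat > m.py <<'E'
from h import *
def rack(W,F,x0,x1,y0,y1):
    # board outline: height 9..30mm in window
    m=(W[...,0]>x0)&(W[...,0]<x1)&(W[...,1]>y0)&(W[...,1]<y1)&(W[...,2]>0.008)&(W[...,2]<0.024)
    m=cv2.morphologyEx(m.astype(np.uint8),cv2.MORPH_OPEN,np.ones((2,2)))
    n,l,s,_=cv2.connectedComponentsWithStats(m); k=1+np.argmax(s[1:,4])
    p=W[l==k]; (c,sz,a)=cv2.minAreaRect((p[:,:2]*1000).astype(np.float32))
    if sz[0]<sz[1]: yaw=a
    else: yaw=a-90
    return np.array(c),sz,yaw,np.median(p[:,2])*1000
def items(W,z0=0.032,win=(0.2,0.75,-0.45,0.1)):
    m=(W[...,0]>win[0])&(W[...,0]<win[1])&(W[...,1]>win[2])&(W[...,1]<win[3])&(W[...,2]>z0)&(W[...,2]<0.1)
    n,l,s,c=cv2.connectedComponentsWithStats(m.astype(np.uint8),connectivity=4)
    for k in range(1,n):
        if s[k,4]>25 and s[k,4]<2500:
            p=W[l==k]*1000; print(np.round(c[k]*800/512),s[k,4],"min",p.min(0).round(),"max",p.max(0).round(),"med",np.median(p,0).round())
E
python3 - <<'E'
from m import *
W=np.load("topW.npy");F=np.load("topF.npy")
w=lambda u,v:(W[int(v*.64),int(u*.64)]*1000).round()
print("table",w(560,310),w(400,320))
for r in [(360,338),(548,385),(440,265),(617,258),(463,267),(597,257),(597,245)]: print(r,w(*r))
print("old",rack(W,F,.26,.45,-.32,0.04)); print("new",rack(W,F,.45,.62,-.45,-.03))
items(W)
c=F[190:260,220:420]; save(cv2.resize(c,(800,280),interpolation=cv2.INTER_CUBIC),"crop1.png")
E
```

```text
table [ 522. -270.    1.] [512.  -5.   3.]
(360, 338) [483.  63.  -2.]
(548, 385) [ 399. -243.   -2.]
(440, 265) [601. -72.  12.]
(617, 258) [ 603. -364.   17.]
(463, 267) [ 596. -110.   18.]
(597, 257) [ 606. -333.   19.]
(597, 245) [ 628. -335.   16.]
old (array([ 435.36361694, -104.82583618]), (284.0400390625, 57.04780578613281), -7.61553955078125, np.float64(nan))
new (array([ 586.88769531, -226.5914917 ]), (61.10133361816406, 303.6488952636719), 0.7934977412223816, np.float64(nan))
[586. 166.] 191 min [ 739. -333.   32.] max [ 750. -292.  100.] med [ 743. -308.   72.]
[501. 167.] 127 min [ 744. -190.   32.] max [ 750. -158.  100.] med [ 747. -174.   69.]
[545. 165.] 69 min [ 747. -256.   32.] max [ 750. -234.   95.] med [ 749. -245.   64.]
[438. 173.] 252 min [ 734. -107.   32.] max [743. -38.  99.] med [739. -72.  68.]
[361. 254.] 518 min [597.  -6.  32.] max [625. 100. 100.] med [612.  56.  53.]
[627. 324.] 113 min [ 476. -381.   34.] max [ 504. -352.   47.] med [ 489. -367.   41.]
[482. 355.] 366 min [ 420. -159.   32.] max [ 473. -106.   70.] med [ 446. -132.   65.]
[392. 351.] 105 min [443.  -4.  33.] max [470.  23.  66.] med [456.   8.  54.]
[598. 355.] 114 min [ 428. -330.   32.] max [ 458. -302.   45.] med [ 443. -316.   41.]
[436. 354.] 85 min [439. -74.  35.] max [462. -49.  64.] med [450. -60.  42.]
[526. 364.] 118 min [ 418. -215.   33.] max [ 445. -186.   60.] med [ 431. -200.   56.]
```

View pics/crop1.png

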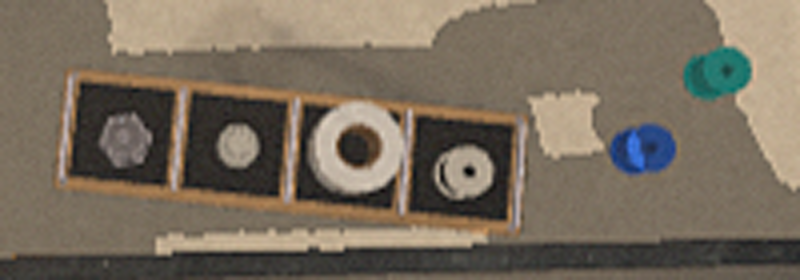

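The crop shows the row from left to right: hexagonal grey nozzle (125,138), ribbed dropper (238,145), tape ring (357,147), and spool with white flanges (465,172). The blue (643,150) and turquoise (720,72) spools are look-alikes. The object sizes and heights from depth agree with the description. Now I'll fit the new rack from its pads.

```bash
cat >> m.py <<'E'
def toplane(d,u,v,z):
    r=np.stack([(u-d["cx"])/d["fx"],-(v-d["cy"])/d["fy"],-np.ones_like(u,float)],-1)@np.array(d["attitude"]).T
    o=np.array(d["xyz"]); t=(z-o[2])/r[...,2]
    return (o+r*t[...,None])[...,:2]*1000
def pads(d,z=0.015,win=(540,640,-400,-50)):
    F=d["frame"]; h,w=F.shape[:2]; u,v=np.meshgrid(np.arange(w),np.arange(h))
    P=toplane(d,u,v,z); m=(F.max(-1)<60)&(P[...,0]>win[0])&(P[...,0]<win[1])&(P[...,1]>win[2])&(P[...,1]<win[3])
    n,l,s,c=cv2.connectedComponentsWithStats(m.astype(np.uint8),connectivity=4); out=[]
    for k in range(1,n):
        if s[k,4]>200:
            r=cv2.minAreaRect(P[l==k].astype(np.float32)); print(s[k,4],np.round(r[0],1),np.round(r[1],1),round(r[2],1)); out.append(r[0])
    return np.array(out)
def need(x,y,z,yaw):
    "shift/turn fractions; tool y axis at world angle yaw deg, pointing down"
    s=state(); R=np.array(s["eef_rot"]); p=np.array(s["position"])*1000
    from scipy.spatial.transform import Rotation as Ro
    a=np.radians(yaw); Y=np.array([np.cos(a),np.sin(a),0]); Z=np.array([0,0,-1.]); T=np.stack([np.cross(Y,Z),Y,Z],1)
    print("pos",p.round(1),"shift",(R.T@(np.array([x,y,z])-p)/150).round(3),"turn",(np.degrees(Ro.from_matrix(R.T@T).as_rotvec())/30).round(3),"w",round(s["gripper_width"]*1000,1),"grip",round(s["grip_force"],1),"F",np.round(s["force"],1),"t",s["clock"])
E
python3 - <<'E'
from m import *
d=snap("top"); 
c=pads(d); c=c[np.argsort(c[:,1])]; print(c)
print("old"); pads(d,win=(390,500,-260,60))
# item masks: bright pixel circles projected at top heights
need(432,-200.5,130,-6.8)
E
```

```text
386 [ 607.4 -329. ] [58.  60.4] 2.5
259 [ 604.5 -256.7] [58.9 59.9] 2.4
[[ 607.40063477 -328.95916748]
 [ 604.45904541 -256.73431396]]
old
400 [462.8  11. ] [60.  58.9] 82.7
449 [453.9 -60.1] [60.4 59. ] 82.9
384 [ 435.8 -202.8] [60.6 58.9] 82.8
pos [ 221.1 -476.   238.9] shift [ 2.049 -1.073  0.727] turn [-1.000e-03 -1.000e-03 -1.943e+00] w 85.1 grip 0.0 F [-0.2 -0.3  0.8] t 0.15
```

```bash
python3 - <<'E'
from m import *
d=snap("top");W=world(d);F=d["frame"]
h,w=F.shape[:2]; u,v=np.meshgrid(np.arange(w),np.arange(h))
for n,z,z0,box in [("nozzle",.049,.040,(443,470)),("dropper",.045,.035,0),("tape",.065,.058,0),("spool",.055,.047,0)]:
    c={"nozzle":(456,9),"dropper":(450,-61),"tape":(446,-132),"spool":(431,-200)}[n]
    m=(np.hypot(W[...,0]*1000-c[0],W[...,1]*1000-c[1])<(32 if n=="tape" else 20))&(W[...,2]>z0)
    P=toplane(d,u,v,z)[m]; e=cv2.minEnclosingCircle(P.astype(np.float32)); r=cv2.minAreaRect(P.astype(np.float32))
    print(n,np.round(e[0],1),round(e[1],1),np.round(r[0],1),np.round(r[1],1))
E
python3 -m jog '[[0,[0.2,-0.1,0],[0,0,-0.2]],[0,[0.4,-0.2,0],[0,0,-0.4]],[0,[0.6,-0.3,0],[0,0,-0.6]],[0,[0.8,-0.4,0],[0,0,-0.8]],[0,[1,-0.53,0],[0,0,-0.97]],[0,[1,-0.53,0],[0,0,-0.97]],[0,[1,-0.53,0],[0,0,-0.97]],[0,[1,-0.53,0],[0,0,-0.97]],[0,[1,-0.53,0],[0,0,-0.97]],[0,[1,-0.53,0],[0,0,-0.97]]]'
python3 -c "
from m import *
need(432,-200.5,130,-6.8)"
```

```text
nozzle [456.4   9.4] 14.0 [456.4   8.2] [26.2 26.1]
dropper [450.5 -61. ] 12.7 [450.1 -60.8] [24.7 22.2]
tape [ 446.6 -132.7] 27.1 [ 447.3 -132.4] [53.3 50.7]
spool [ 431.1 -200.7] 14.8 [ 431.6 -200.9] [29.2 26.7]
clock: 1.03
position: [0.3232, -0.3417, 0.2391]
eef_rot: [[0.589, 0.808, -0.0], [0.808, -0.589, 0.0], [0.0, -0.0, -1.0]]
force: [-0.1, 0.2, 0.4]
gripper_width: 0.0852
grip_force: 0.0
pos [ 323.2 -341.7  239.1] shift [1.188 0.032 0.728] turn [-0.    -0.    -0.977] w 85.2 grip 0.0 F [-0.1  0.2  0.4] t 1.0333
```

```bash
python3 -m jog '[[0,[0.2,0,0.1],[0,0,-0.2]],[0,[0.4,0,0.2],[0,0,-0.4]],[0,[0.6,0,0.3],[0,0,-0.6]],[0,[0.8,0,0.4],[0,0,-0.8]],[0,[1,0.03,0.4],[0,0,-1]],[0,[1,0.03,0.4],[0,0,-1]],[0,[1,0.03,0.4],[0,0,-1]],[0,[1,0.03,0.4],[0,0,-1]],[0,[1,0.03,0.4],[0,0,-1]],[0,[1,0.03,0.4],[0,0,-1]]]'
python3 -c "
from m import *
need(431.3,-200.7,130,0)"
```

```text
clock: 1.87
position: [0.415, -0.2231, 0.1794]
eef_rot: [[0.107, 0.994, 0.0], [0.994, -0.107, -0.0], [-0.0, 0.0, -1.0]]
force: [-0.1, 0.3, -0.8]
gripper_width: 0.0855
grip_force: 0.0
pos [ 415.  -223.1  179.4] shift [0.16  0.092 0.33 ] turn [ 0.     0.    -0.204] w 85.5 grip 0.0 F [-0.1  0.3 -0.8] t 1.8667
```

```bash
python3 -m jog '[[0,[0.16,0.092,0.1],[0,0,-0.2]],[0,[0.16,0.092,0.2],[0,0,-0.204]],[0,[0.16,0.092,0.33],[0,0,-0.204]],[0,[0.16,0.092,0.33],[0,0,-0.204]],[0,[0.16,0.092,0.33],[0,0,-0.204]],[0,[0.16,0.092,0.33],[0,0,-0.204]],[0,[0.16,0.092,0.33],[0,0,-0.204]],[0,[0.16,0.092,0.33],[0,0,-0.204]],[0,[0.16,0.092,0.33],[0,0,-0.204]],[0,[0.16,0.092,0.33],[0,0,-0.204]]]'
python3 - <<'E'
from m import *
need(431.3,-200.7,28,0)
a=snap("scene");b=snap("top")["frame"][180:276,256:384]
save(np.hstack([cv2.resize(a["frame"][150:246,250:378],(400,300)),cv2.resize(b,(400,300))]),"c2.png")
E
```

```text
clock: 2.7
position: [0.4318, -0.1999, 0.1302]
eef_rot: [[-0.002, 1.0, 0.001], [1.0, 0.002, -0.0], [-0.0, 0.001, -1.0]]
force: [0.2, 0.3, -0.2]
gripper_width: 0.0856
grip_force: 0.0
pos [ 431.8 -199.9  130.2] shift [-0.005 -0.004  0.681] turn [0.001 0.001 0.004] w 85.6 grip 0.0 F [ 0.2  0.3 -0.2] t 2.7
```

View pics/c2.png

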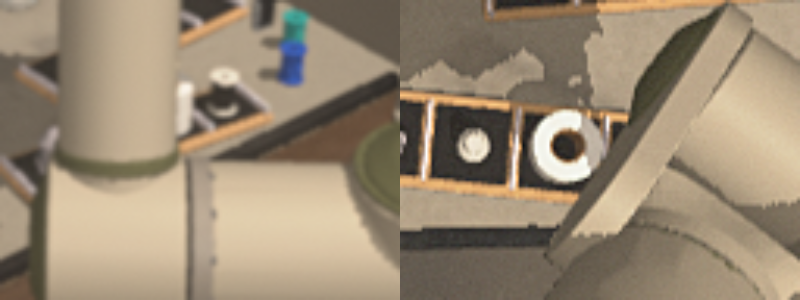

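The left half shows the spool on its pad at about (225,85) with the gripper above and behind it. The right half shows the arm over the spool. Descending and gripping.

```bash
python3 -m jog '[[0,[0,0,0.2],[0,0,0]],[0,[0,0,0.35],[0,0,0]],[0,[0,0,0.5],[0,0,0]],[0,[0,0,0.6],[0,0,0]],[0,[0,0,0.65],[0,0,0]],[0,[0,0,0.69],[0,0,0]],[0,[0,0,0.69],[0,0,0]],[0.2,[0,0,0.69],[0,0,0]],[0.4,[0,0,0.69],[0,0,0]],[0.5,[0,0,0.69],[0,0,0]]]'
python3 -m jog '[[0.6,[0,0,0],[0,0,0]],[0.7,[0,0,0],[0,0,0]],[0.8,[0,0,0],[0,0,0]],[0.9,[0,0,0],[0,0,0]],[1,[0,0,0],[0,0,0]],[1,[0,0,0],[0,0,0]],[1,[0,0,0],[0,0,0]],[1,[0,0,0],[0,0,0]],[1,[0,0,0],[0,0,0]],[1,[0,0,0],[0,0,0]]]'
python3 -m jog '[[1,[0,0,-0.03],[0,0,0]],[1,[0,0,-0.08],[0,0,0]],[1,[0,0,-0.15],[0,0,0]],[1,[0,0,-0.25],[0,0,0]],[1,[0,0,-0.35],[0,0,0]],[1,[0,0,-0.45],[0,0,0]],[1,[0,0,-0.53],[0,0,0]],[1,[0,0,-0.53],[0,0,0]],[1,[0,0,-0.53],[0,0,0]],[1,[0,0,-0.53],[0,0,0]]]'
python3 -c "
from m import *
need(601.4+7-7-3,-113.1,107,0)"
```

```text
clock: 3.63
position: [0.4321, -0.2, 0.0271]
eef_rot: [[-0.002, 1.0, 0.001], [1.0, 0.002, -0.001], [-0.001, 0.001, -1.0]]
force: [0.6, 0.4, 0.7]
gripper_width: 0.0514
grip_force: 0.0
clock: 4.47
position: [0.4319, -0.1999, 0.0269]
eef_rot: [[-0.002, 1.0, 0.001], [1.0, 0.002, -0.001], [-0.001, 0.001, -1.0]]
force: [-1.3, 0.2, 5.9]
gripper_width: 0.0267
grip_force: 58.5
clock: 5.3
position: [0.4314, -0.1995, 0.1053]
eef_rot: [[-0.002, 1.0, -0.001], [1.0, 0.002, 0.001], [0.001, -0.001, -1.0]]
force: [0.4, -0.2, -1.5]
gripper_width: 0.0266
grip_force: 58.9
pos [ 431.4 -199.5  105.3] shift [ 0.573  1.115 -0.012] turn [-0.001 -0.001  0.004] w 26.6 grip 58.9 F [ 0.4 -0.2 -1.5] t 5.3
```

```bash
python3 -m jog '[[1,[0.03,0.06,-0.02],[0,0,0]],[1,[0.1,0.18,-0.02],[0,0,0]],[1,[0.2,0.34,-0.02],[0,0,0]],[1,[0.3,0.52,-0.02],[0,0,0]],[1,[0.4,0.7,-0.02],[0,0,0]],[1,[0.5,0.86,-0.02],[0,0,0]],[1,[0.55,0.96,-0.02],[0,0,0]],[1,[0.57,1,-0.02],[0,0,0]],[1,[0.57,1,-0.02],[0,0,0]],[1,[0.57,1,-0.02],[0,0,0]]]'
python3 -c "
from m import *
need(598.4,-112.4,28,0)"
```

```text
clock: 6.13
position: [0.581, -0.1139, 0.1082]
eef_rot: [[-0.002, 1.0, -0.001], [1.0, 0.002, 0.0], [0.0, -0.001, -1.0]]
force: [-1.4, -0.7, 0.0]
gripper_width: 0.0264
grip_force: 58.9
pos [ 581.  -113.9  108.2] shift [0.009 0.117 0.535] turn [-0.002 -0.001  0.005] w 26.4 grip 58.9 F [-1.4 -0.7  0. ] t 6.1333
```

```bash
python3 -m jog '[[1,[0.01,0.06,0],[0,0,0]],[1,[0.01,0.117,0.05],[0,0,0]],[1,[0.01,0.117,0.15],[0,0,0]],[1,[0.01,0.117,0.25],[0,0,0]],[1,[0.01,0.117,0.35],[0,0,0]],[1,[0.01,0.117,0.42],[0,0,0]],[1,[0.01,0.117,0.48],[0,0,0]],[1,[0.01,0.117,0.51],[0,0,0]],[1,[0.01,0.117,0.53],[0,0,0]],[1,[0.01,0.117,0.535],[0,0,0]]]'
python3 -m jog '[[1,[0,0,0],[0,0,0]],[1,[0,0,0],[0,0,0]],[0.8,[0,0,0],[0,0,0]],[0.7,[0,0,0],[0,0,0]],[0.6,[0,0,0],[0,0,0]],[0.5,[0,0,0],[0,0,0]],[0.4,[0,0,0],[0,0,0]],[0.2,[0,0,0],[0,0,0]],[0,[0,0,0],[0,0,0]],[0,[0,0,0],[0,0,0]]]'
python3 -m jog '[[0,[0,0,-0.03],[0,0,0]],[0,[0,0,-0.1],[0,0,0]],[0,[0,0,-0.2],[0,0,0]],[0,[0,0,-0.35],[0,0,0]],[0,[0,0,-0.5],[0,0,0]],[0,[0,-0.1,-0.6],[0,0,0]],[0,[0,-0.3,-0.6],[0,0,0]],[0,[-0.1,-0.5,-0.6],[0,0,0]],[0,[-0.15,-0.7,-0.6],[0,0,0]],[0,[-0.15,-0.7,-0.6],[0,0,0]]]'
python3 - <<'E'
from m import *
need(447,-132.6,110,0)
d=snap("top");items(world(d)); save(cv2.resize(d["frame"][130:260,220:420],(800,520)),"c3.png")
E
```

```text
clock: 6.97
position: [0.599, -0.1125, 0.0285]
eef_rot: [[-0.002, 1.0, 0.0], [1.0, 0.002, -0.0], [-0.0, 0.0, -1.0]]
force: [-0.1, -0.2, 0.4]
gripper_width: 0.0264
grip_force: 58.9
clock: 7.8
position: [0.5991, -0.1123, 0.0286]
eef_rot: [[-0.002, 1.0, 0.0], [1.0, 0.002, -0.0], [-0.0, 0.0, -1.0]]
force: [-0.3, -0.3, -0.6]
gripper_width: 0.0845
grip_force: 0.0
clock: 8.63
position: [0.4903, -0.1355, 0.1192]
eef_rot: [[-0.001, 1.0, -0.002], [1.0, 0.001, 0.001], [0.001, -0.002, -1.0]]
force: [0.2, 0.5, -0.0]
gripper_width: 0.0853
grip_force: 0.0
pos [ 490.3 -135.5  119.2] shift [ 0.019 -0.288  0.062] turn [-0.004 -0.001  0.001] w 85.3 grip 0.0 F [ 0.2  0.5 -0. ] t 8.6333
[587. 165.] 182 min [ 739. -333.   32.] max [ 750. -293.  100.] med [ 743. -309.   73.]
[501. 166.] 125 min [ 744. -191.   33.] max [ 750. -159.   99.] med [ 747. -174.   72.]
[545. 165.] 56 min [ 747. -255.   33.] max [ 750. -235.   97.] med [ 749. -245.   65.]
[438. 173.] 253 min [ 735. -107.   32.] max [744. -38. 100.] med [739. -73.  67.]
[361. 254.] 512 min [597.  -6.  32.] max [625. 100.  99.] med [612.  57.  53.]
[461. 258.] 41 min [ 589. -115.   37.] max [612. -99.  59.] med [ 602. -105.   56.]
[627. 324.] 113 min [ 476. -381.   32.] max [ 504. -352.   46.] med [ 490. -367.   41.]
[392. 351.] 105 min [443.  -4.  37.] max [470.  23.  67.] med [456.   8.  53.]
[597. 355.] 111 min [ 428. -331.   35.] max [ 458. -302.   46.] med [ 443. -316.   41.]
```

View pics/c3.png

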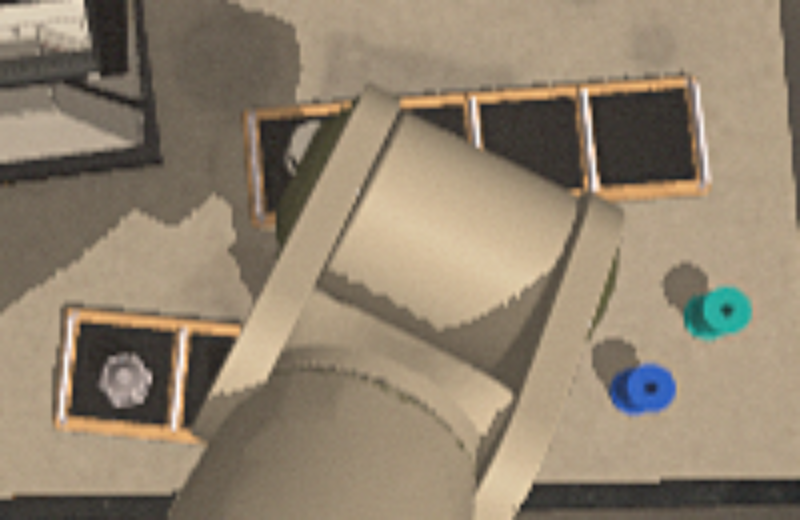

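The spool is standing on the new left pad, partly hidden at (305,150). The tape is next.

```bash
python3 -m jog '[[0,[0.02,-0.1,0],[0,0,0]],[0,[0.02,-0.2,0],[0,0,0]],[0,[0.02,-0.288,0],[0,0,0]],[0,[0.02,-0.288,0],[0,0,0]],[0,[0.02,-0.288,0.05],[0,0,0]],[0,[0.02,-0.288,0.1],[0,0,0]],[0,[0.02,-0.288,0.1],[0,0,0]],[0,[0.02,-0.288,0.1],[0,0,0]],[0,[0.02,-0.288,0.1],[0,0,0]],[0,[0.02,-0.288,0.1],[0,0,0]]]'
python3 -c "
from m import *
need(447,-132.6,30,0)"
```

```text
clock: 9.52
position: [0.4512, -0.1322, 0.1036]
eef_rot: [[-0.002, 1.0, 0.0], [1.0, 0.002, -0.0], [-0.0, 0.0, -1.0]]
force: [-1.0, -0.8, -0.1]
gripper_width: 0.0854
grip_force: 0.0
pos [ 451.2 -132.2  103.6] shift [-0.002 -0.028  0.491] turn [0.    0.    0.005] w 85.4 grip 0.0 F [-1.  -0.8 -0.1] t 9.5167
```

```bash
python3 -m jog '[[0,[0,-0.028,0],[0,0,0]],[0,[0,-0.028,0.03],[0,0,0]],[0,[0,-0.028,0.1],[0,0,0]],[0,[0,-0.028,0.2],[0,0,0]],[0,[0,-0.028,0.3],[0,0,0]],[0,[0,-0.028,0.4],[0,0,0]],[0,[0,-0.028,0.46],[0,0,0]],[0,[0,-0.028,0.49],[0,0,0]],[0,[0,-0.028,0.49],[0,0,0]],[0.1,[0,-0.028,0.49],[0,0,0]]]'
python3 -m jog '[[0.2,[0,0,0],[0,0,0]],[0.3,[0,0,0],[0,0,0]],[0.4,[0,0,0],[0,0,0]],[0.5,[0,0,0],[0,0,0]],[0.7,[0,0,0],[0,0,0]],[1,[0,0,0],[0,0,0]],[1,[0,0,0],[0,0,0]],[1,[0,0,0],[0,0,0]],[1,[0,0,0],[0,0,0]],[1,[0,0,0],[0,0,0]]]'
python3 -m jog '[[1,[0,0,-0.03],[0,0,0]],[1,[0,0,-0.08],[0,0,0]],[1,[0,0,-0.15],[0,0,0]],[1,[0,0,-0.25],[0,0,0]],[1,[0,0,-0.35],[0,0,0]],[1,[0,0,-0.45],[0,0,0]],[1,[0,0,-0.53],[0,0,0]],[1,[0,0,-0.53],[0,0,0]],[1,[0,0,-0.53],[0,0,0]],[1,[0,0,-0.53],[0,0,0]]]'
python3 -c "
from m import *
need(601.4,-184.7,110,0)"
```

```text
clock: 10.35
position: [0.4469, -0.1323, 0.0304]
eef_rot: [[-0.002, 1.0, 0.0], [1.0, 0.002, -0.0], [-0.0, 0.0, -1.0]]
force: [-0.1, -0.5, -0.3]
gripper_width: 0.0774
grip_force: 0.0
clock: 11.18
position: [0.447, -0.1324, 0.0309]
eef_rot: [[-0.002, 1.0, 0.001], [1.0, 0.002, -0.001], [-0.001, 0.001, -1.0]]
force: [-0.8, 0.6, 5.7]
gripper_width: 0.0532
grip_force: 63.4
clock: 12.02
position: [0.4464, -0.132, 0.1091]
eef_rot: [[-0.002, 1.0, -0.001], [1.0, 0.002, 0.0], [0.0, -0.001, -1.0]]
force: [0.0, 0.2, -0.8]
gripper_width: 0.0531
grip_force: 62.9
pos [ 446.4 -132.   109.1] shift [-0.354  1.033 -0.007] turn [-0.001 -0.001  0.004] w 53.1 grip 62.9 F [ 0.   0.2 -0.8] t 12.0167
```

```bash
python3 -m jog '[[1,[-0.02,0.06,-0.02],[0,0,0]],[1,[-0.07,0.18,-0.02],[0,0,0]],[1,[-0.12,0.34,-0.02],[0,0,0]],[1,[-0.2,0.52,-0.02],[0,0,0]],[1,[-0.25,0.7,-0.02],[0,0,0]],[1,[-0.3,0.86,-0.02],[0,0,0]],[1,[-0.34,0.96,-0.02],[0,0,0]],[1,[-0.354,1,-0.02],[0,0,0]],[1,[-0.354,1,-0.02],[0,0,0]],[1,[-0.354,1,-0.02],[0,0,0]]]'
python3 -c "
from m import *
need(601.4,-184.7,31.5,0)"
```

```text
clock: 12.85
position: [0.596, -0.1846, 0.1117]
eef_rot: [[-0.002, 1.0, -0.002], [1.0, 0.002, 0.001], [0.001, -0.002, -1.0]]
force: [0.1, 0.1, -1.1]
gripper_width: 0.0533
grip_force: 63.0
pos [ 596.  -184.6  111.7] shift [-0.001  0.037  0.534] turn [-0.003 -0.002  0.004] w 53.3 grip 63.0 F [ 0.1  0.1 -1.1] t 12.85
```

```bash
python3 -m jog '[[1,[0,0.037,0],[0,0,0]],[1,[0,0.037,0.05],[0,0,0]],[1,[0,0.037,0.15],[0,0,0]],[1,[0,0.037,0.25],[0,0,0]],[1,[0,0.037,0.35],[0,0,0]],[1,[0,0.037,0.42],[0,0,0]],[1,[0,0.037,0.48],[0,0,0]],[1,[0,0.037,0.51],[0,0,0]],[1,[0,0.037,0.53],[0,0,0]],[1,[0,0.037,0.535],[0,0,0]]]'
python3 -m jog '[[1,[0,0,0],[0,0,0]],[1,[0,0,0],[0,0,0]],[0.8,[0,0,0],[0,0,0]],[0.7,[0,0,0],[0,0,0]],[0.6,[0,0,0],[0,0,0]],[0.5,[0,0,0],[0,0,0]],[0.4,[0,0,0],[0,0,0]],[0.2,[0,0,0],[0,0,0]],[0,[0,0,0],[0,0,0]],[0,[0,0,0],[0,0,0]]]'
python3 -m jog '[[0,[0,0,-0.03],[0,0,0]],[0,[0,0,-0.1],[0,0,0]],[0,[0,0,-0.2],[0,0,0]],[0,[0,0,-0.35],[0,0,0]],[0,[0,0,-0.5],[0,0,0]],[0,[0,-0.2,-0.6],[0,0,0]],[0,[0,-0.4,-0.6],[0,0,0]],[0,[0.1,-0.6,-0.6],[0,0,0]],[0,[0.3,-0.8,-0.6],[0,0,0]],[0,[0.5,-1,-0.6],[0,0,0]]]'
python3 -m jog '[[0,[0.33,0,0.05],[0,0,0]],[0,[0.33,0,0.05],[0,0,0]],[0,[0.33,0,0.05],[0,0,0]],[0,[0.33,0,0.05],[0,0,0]],[0,[0.33,0,0.05],[0,0,0]],[0,[0.33,0,0.05],[0,0,0]],[0,[0.33,0,0.05],[0,0,0]],[0,[0.33,0,0.05],[0,0,0]],[0,[0.33,0,0.05],[0,0,0]],[0,[0.33,0,0.05],[0,0,0]]]'
python3 - <<'E'
from m import *
need(450.4,-61,26.5,0)
d=snap("top");items(world(d),win=(0.53,0.68,-.4,-.07)); save(cv2.resize(d["frame"][130:260,220:420],(800,520)),"c4.png")
E
```

```text
clock: 13.68
position: [0.6024, -0.1849, 0.0322]
eef_rot: [[-0.002, 1.0, 0.0], [1.0, 0.002, -0.0], [-0.0, 0.0, -1.0]]
force: [-0.4, 0.4, -0.2]
gripper_width: 0.0529
grip_force: 63.0
clock: 14.52
position: [0.6024, -0.1849, 0.0324]
eef_rot: [[-0.002, 1.0, 0.0], [1.0, 0.002, -0.0], [-0.0, 0.0, -1.0]]
force: [0.7, -0.2, 0.5]
gripper_width: 0.0849
grip_force: 0.0
clock: 15.35
position: [0.4519, -0.111, 0.1231]
eef_rot: [[-0.001, 1.0, 0.001], [1.0, 0.001, -0.001], [-0.001, 0.001, -1.0]]
force: [1.2, 0.7, 0.0]
gripper_width: 0.0856
grip_force: 0.0
clock: 16.18
position: [0.4532, -0.0621, 0.1148]
eef_rot: [[-0.002, 1.0, -0.0], [1.0, 0.002, 0.0], [0.0, -0.0, -1.0]]
force: [-0.2, -0.0, -0.0]
gripper_width: 0.0854
grip_force: 0.0
pos [453.2 -62.1 114.8] shift [ 0.007 -0.018  0.588] turn [-0.    -0.     0.004] w 85.4 grip 0.0 F [-0.2 -0.  -0. ] t 16.1833
[511. 257.] 397 min [ 574. -211.   32.] max [ 629. -158.   71.] med [ 600. -184.   65.]
[466. 260.] 113 min [ 583. -127.   32.] max [612. -99.  60.] med [ 597. -113.   56.]
```

View pics/c4.png

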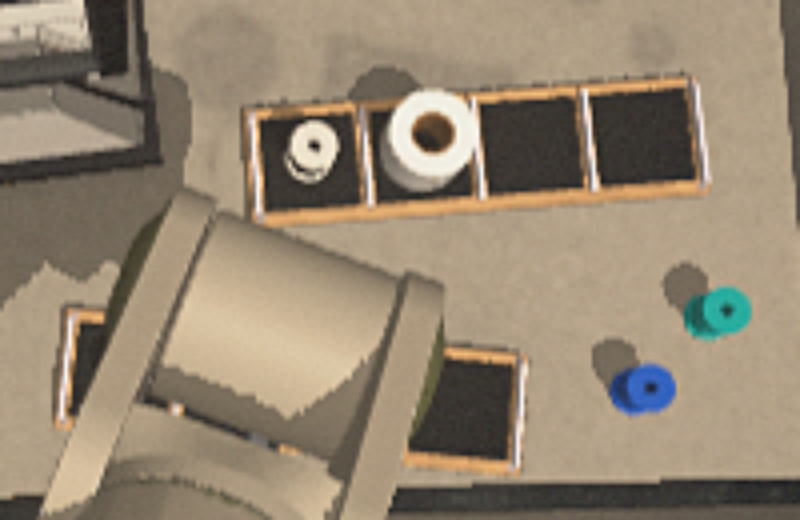

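The spool (315,150) and the tape (430,140) stand upright on the two left pads of the new rack. They measure within about 2 mm of the pad centres. The dropper is next.

```bash
python3 -m jog '[[0,[0.007,-0.018,0],[0,0,0]],[0,[0.007,-0.018,0.03],[0,0,0]],[0,[0.007,-0.018,0.1],[0,0,0]],[0,[0.007,-0.018,0.25],[0,0,0]],[0,[0.007,-0.018,0.4],[0,0,0]],[0,[0.007,-0.018,0.5],[0,0,0]],[0,[0.007,-0.018,0.56],[0,0,0]],[0,[0.007,-0.018,0.585],[0,0,0]],[0,[0.007,-0.018,0.585],[0,0,0]],[0.2,[0.007,-0.018,0.585],[0,0,0]]]'
python3 -m jog '[[0.4,[0,0,0],[0,0,0]],[0.5,[0,0,0],[0,0,0]],[0.6,[0,0,0],[0,0,0]],[0.7,[0,0,0],[0,0,0]],[0.8,[0,0,0],[0,0,0]],[0.9,[0,0,0],[0,0,0]],[1,[0,0,0],[0,0,0]],[1,[0,0,0],[0,0,0]],[1,[0,0,0],[0,0,0]],[1,[0,0,0],[0,0,0]]]'
python3 -m jog '[[1,[0,0,-0.03],[0,0,0]],[1,[0,0,-0.08],[0,0,0]],[1,[0,0,-0.15],[0,0,0]],[1,[0,0,-0.25],[0,0,0]],[1,[0,0,-0.35],[0,0,0]],[1,[0,0,-0.45],[0,0,0]],[1,[0,0,-0.57],[0,0,0]],[1,[0,0,-0.57],[0,0,0]],[1,[0,0,-0.57],[0,0,0]],[1,[0,0,-0.57],[0,0,0]]]'
python3 -c "
from m import *
need(604.4,-257,110,0)"
```

```text
clock: 17.07
position: [0.4508, -0.0609, 0.0276]
eef_rot: [[-0.002, 1.0, 0.001], [1.0, 0.002, -0.0], [-0.0, 0.001, -1.0]]
force: [-0.2, -0.4, -0.1]
gripper_width: 0.0756
grip_force: 0.0
clock: 17.9
position: [0.4507, -0.0609, 0.0277]
eef_rot: [[-0.002, 1.0, 0.001], [1.0, 0.002, -0.0], [-0.0, 0.001, -1.0]]
force: [-1.6, 0.5, 7.1]
gripper_width: 0.0231
grip_force: 58.6
clock: 18.73
position: [0.4501, -0.0607, 0.1121]
eef_rot: [[-0.002, 1.0, -0.001], [1.0, 0.002, 0.0], [0.0, -0.001, -1.0]]
force: [0.9, -0.1, -1.2]
gripper_width: 0.0233
grip_force: 58.8
pos [450.1 -60.7 112.1] shift [-1.311  1.026  0.013] turn [-0.001 -0.001  0.004] w 23.3 grip 58.8 F [ 0.9 -0.1 -1.2] t 18.7333
```

```bash
python3 -m jog '[[1,[-0.06,0.04,0],[0,0,0]],[1,[-0.17,0.11,0],[0,0,0]],[1,[-0.31,0.21,0],[0,0,0]],[1,[-0.47,0.31,0],[0,0,0]],[1,[-0.63,0.42,0],[0,0,0]],[1,[-0.77,0.51,0],[0,0,0]],[1,[-0.86,0.57,0],[0,0,0]],[1,[-0.9,0.6,0],[0,0,0]],[1,[-0.9,0.6,0],[0,0,0]],[1,[-0.9,0.6,0],[0,0,0]]]'
python3 -m jog '[[1,[-0.04,0.04,0],[0,0,0]],[1,[-0.1,0.1,0],[0,0,0]],[1,[-0.2,0.2,0],[0,0,0]],[1,[-0.3,0.3,0],[0,0,0]],[1,[-0.37,0.38,0],[0,0,0]],[1,[-0.41,0.426,0],[0,0,0]],[1,[-0.41,0.426,0],[0,0,0]],[1,[-0.41,0.426,0],[0,0,0]],[1,[-0.41,0.426,0],[0,0,0]],[1,[-0.41,0.426,0],[0,0,0]]]'
python3 - <<'E'
from m import *
need(604.4,-257,28.7,0)
d=snap("scene"); save(cv2.resize(d["frame"][120:220,240:380],(700,500)),"c5.png")
E
```

```text
clock: 19.57
position: [0.5403, -0.1953, 0.1118]
eef_rot: [[-0.002, 1.0, -0.001], [1.0, 0.002, 0.001], [0.001, -0.001, -1.0]]
force: [-0.4, -0.5, -2.0]
gripper_width: 0.0232
grip_force: 58.9
clock: 20.4
position: [0.6044, -0.2561, 0.1127]
eef_rot: [[-0.003, 1.0, -0.0], [1.0, 0.003, 0.0], [0.0, -0.0, -1.0]]
force: [-0.7, -0.1, -0.4]
gripper_width: 0.0233
grip_force: 58.9
pos [ 604.4 -256.1  112.7] shift [-0.006  0.     0.56 ] turn [-0.001 -0.001  0.006] w 23.3 grip 58.9 F [-0.7 -0.1 -0.4] t 20.4
```

View pics/c5.png

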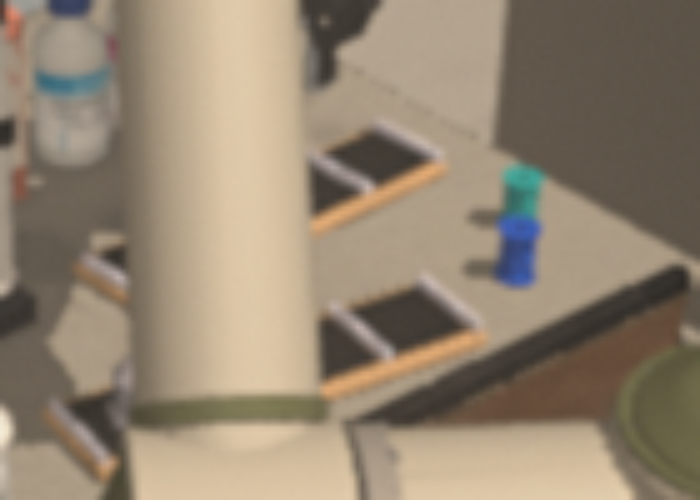

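The arm hides the gripper here, but the grip force and width are steady. Placing the dropper and going back for the nozzle.

```bash
python3 -m jog '[[1,[-0.005,0,0.02],[0,0,0]],[1,[-0.005,0,0.08],[0,0,0]],[1,[-0.005,0,0.18],[0,0,0]],[1,[-0.005,0,0.28],[0,0,0]],[1,[-0.005,0,0.38],[0,0,0]],[1,[-0.005,0,0.46],[0,0,0]],[1,[-0.005,0,0.52],[0,0,0]],[1,[-0.005,0,0.545],[0,0,0]],[1,[-0.005,0,0.56],[0,0,0]],[1,[-0.005,0,0.56],[0,0,0]]]'
python3 -m jog '[[1,[0,0,0],[0,0,0]],[1,[0,0,0],[0,0,0]],[0.8,[0,0,0],[0,0,0]],[0.7,[0,0,0],[0,0,0]],[0.6,[0,0,0],[0,0,0]],[0.5,[0,0,0],[0,0,0]],[0.4,[0,0,0],[0,0,0]],[0.2,[0,0,0],[0,0,0]],[0,[0,0,0],[0,0,0]],[0,[0,0,0],[0,0,0]]]'
python3 -m jog '[[0,[0,0,-0.03],[0,0,0]],[0,[0,0,-0.1],[0,0,0]],[0,[0,0,-0.2],[0,0,0]],[0,[0,0,-0.35],[0,0,0]],[0,[0,0,-0.5],[0,0,0]],[0,[0,-0.2,-0.6],[0,0,0]],[0,[0.05,-0.4,-0.6],[0,0,0]],[0,[0.2,-0.6,-0.6],[0,0,0]],[0,[0.4,-0.8,-0.6],[0,0,0]],[0,[0.6,-0.98,-0.6],[0,0,0]]]'
python3 -m jog '[[0,[0.2,0,0],[0,0,0]],[0,[0.4,0,0],[0,0,0]],[0,[0.6,0,0],[0,0,0]],[0,[0.8,0,0],[0,0,0]],[0,[0.95,0,0],[0,0,0]],[0,[1,0,0],[0,0,0]],[0,[1,0,0],[0,0,0]],[0,[1,0,0],[0,0,0]],[0,[1,0,0],[0,0,0]],[0,[1,0,0],[0,0,0]]]'
python3 - <<'E'
from m import *
need(456.4,9,80,0)
d=snap("top");items(world(d),win=(0.53,0.68,-.4,-.07)); save(cv2.resize(d["frame"][130:260,220:420],(800,520)),"c6.png")
E
```

```text
clock: 21.28
position: [0.6049, -0.2577, 0.0285]
eef_rot: [[-0.002, 1.0, 0.0], [1.0, 0.002, -0.0], [-0.0, 0.0, -1.0]]
force: [-0.1, -0.1, -1.0]
gripper_width: 0.0231
grip_force: 58.9
clock: 22.12
position: [0.6048, -0.2577, 0.0286]
eef_rot: [[-0.002, 1.0, -0.0], [1.0, 0.002, -0.0], [-0.0, -0.0, -1.0]]
force: [-0.8, 0.3, 0.9]
gripper_width: 0.0842
grip_force: 0.0
clock: 22.95
position: [0.456, -0.1674, 0.1194]
eef_rot: [[-0.001, 1.0, 0.001], [1.0, 0.001, -0.001], [-0.001, 0.001, -1.0]]
force: [0.9, -0.7, 0.5]
gripper_width: 0.0857
grip_force: 0.0
clock: 23.78
position: [0.4574, -0.0191, 0.1187]
eef_rot: [[-0.001, 1.0, 0.0], [1.0, 0.001, -0.0], [-0.0, 0.0, -1.0]]
force: [0.4, 0.3, -0.4]
gripper_width: 0.0855
grip_force: 0.0
pos [457.4 -19.1 118.7] shift [ 0.188 -0.007  0.258] turn [0.    0.    0.002] w 85.5 grip 0.0 F [ 0.4  0.3 -0.4] t 23.7833
[511. 257.] 399 min [ 574. -210.   32.] max [ 628. -158.   71.] med [ 599. -184.   65.]
[554. 256.] 87 min [ 591. -271.   32.] max [ 617. -246.   63.] med [ 601. -254.   43.]
[466. 261.] 113 min [ 583. -127.   35.] max [ 612. -100.   61.] med [ 597. -113.   56.]
```

View pics/c6.png

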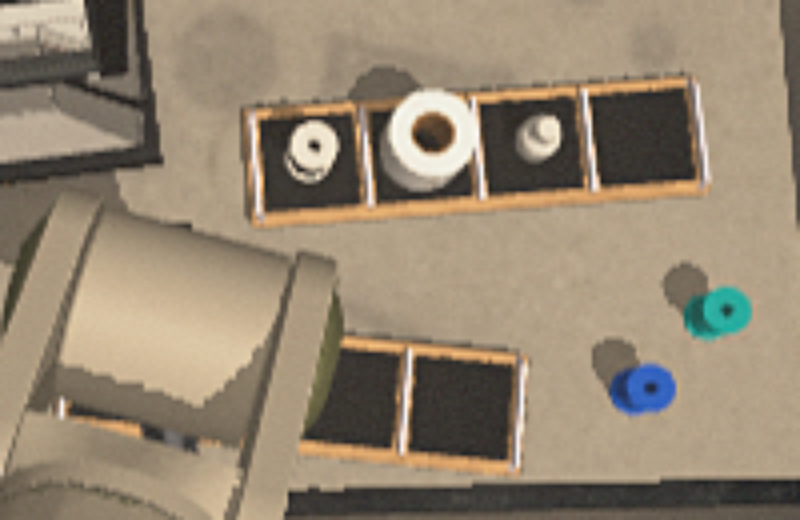

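The dropper (540,137) is upright on the third pad. The nozzle is next, gripped a bit higher (TCP z 33 mm) so the fingers clear its hexagonal foot.

```bash
python3 -m jog '[[0,[0.1,-0.005,0],[0,0,0]],[0,[0.188,-0.007,0],[0,0,0]],[0,[0.188,-0.007,0.05],[0,0,0]],[0,[0.188,-0.007,0.18],[0,0,0]],[0,[0.188,-0.007,0.32],[0,0,0]],[0,[0.188,-0.007,0.44],[0,0,0]],[0,[0.188,-0.007,0.52],[0,0,0]],[0,[0.188,-0.007,0.57],[0,0,0]],[0,[0.188,-0.007,0.57],[0,0,0]],[0.2,[0.188,-0.007,0.57],[0,0,0]]]'
python3 -m jog '[[0.4,[0,0,0],[0,0,0]],[0.5,[0,0,0],[0,0,0]],[0.6,[0,0,0],[0,0,0]],[0.7,[0,0,0],[0,0,0]],[0.8,[0,0,0],[0,0,0]],[0.9,[0,0,0],[0,0,0]],[1,[0,0,0],[0,0,0]],[1,[0,0,0],[0,0,0]],[1,[0,0,0],[0,0,0]],[1,[0,0,0],[0,0,0]]]'
python3 -m jog '[[1,[0,0,-0.03],[0,0,0]],[1,[0,0,-0.08],[0,0,0]],[1,[0,0,-0.15],[0,0,0]],[1,[0,0,-0.25],[0,0,0]],[1,[0,0,-0.35],[0,0,0]],[1,[0,0,-0.45],[0,0,0]],[1,[0,0,-0.53],[0,0,0]],[1,[0,0,-0.53],[0,0,0]],[1,[0,0,-0.53],[0,0,0]],[1,[0,0,-0.53],[0,0,0]]]'
python3 -c "
from m import *
need(607.4,-329,110,0)"
```

```text
clock: 24.67
position: [0.4563, 0.0097, 0.0331]
eef_rot: [[-0.002, 1.0, -0.0], [1.0, 0.002, 0.0], [0.0, -0.0, -1.0]]
force: [0.4, -0.6, -0.9]
gripper_width: 0.0752
grip_force: 0.0
clock: 25.5
position: [0.4565, 0.0101, 0.0338]
eef_rot: [[-0.002, 1.0, 0.001], [1.0, 0.002, -0.0], [-0.0, 0.001, -1.0]]
force: [-1.6, -0.4, 6.6]
gripper_width: 0.0262
grip_force: 58.6
clock: 26.33
position: [0.4558, 0.0103, 0.1121]
eef_rot: [[-0.002, 1.0, -0.001], [1.0, 0.002, 0.0], [0.0, -0.001, -1.0]]
force: [-0.6, -0.4, -0.5]
gripper_width: 0.0259
grip_force: 59.0
pos [455.8  10.3 112.1] shift [-2.264  1.006  0.012] turn [-0.002 -0.     0.004] w 25.9 grip 59.0 F [-0.6 -0.4 -0.5] t 26.3333
```

```bash
python3 -m jog '[[1,[-0.06,0,0],[0,0,0]],[1,[-0.18,0,0],[0,0,0]],[1,[-0.34,0,0],[0,0,0]],[1,[-0.52,0,0],[0,0,0]],[1,[-0.7,0,0],[0,0,0]],[1,[-0.86,0,0],[0,0,0]],[1,[-0.96,0,0],[0,0,0]],[1,[-1,0,0],[0,0,0]],[1,[-1,0,0],[0,0,0]],[1,[-1,0,0],[0,0,0]]]'
python3 -m jog '[[1,[-0.06,0.03,0],[0,0,0]],[1,[-0.17,0.09,0],[0,0,0]],[1,[-0.31,0.17,0],[0,0,0]],[1,[-0.47,0.26,0],[0,0,0]],[1,[-0.63,0.35,0],[0,0,0]],[1,[-0.77,0.43,0],[0,0,0]],[1,[-0.86,0.48,0],[0,0,0]],[1,[-0.9,0.5,0],[0,0,0]],[1,[-0.9,0.5,0],[0,0,0]],[1,[-0.9,0.5,0],[0,0,0]]]'
python3 -m jog '[[1,[-0.04,0.05,0],[0,0,0]],[1,[-0.1,0.13,0],[0,0,0]],[1,[-0.18,0.25,0],[0,0,0]],[1,[-0.27,0.37,0],[0,0,0]],[1,[-0.34,0.46,0],[0,0,0]],[1,[-0.364,0.5,0],[0,0,0]],[1,[-0.364,0.5,0],[0,0,0]],[1,[-0.364,0.5,0],[0,0,0]],[1,[-0.364,0.5,0],[0,0,0]],[1,[-0.364,0.5,0],[0,0,0]]]'
python3 -c "
from m import *
need(607.4,-328.5,34.8,0)"
```

```text
clock: 27.17
position: [0.4562, -0.1395, 0.1121]
eef_rot: [[-0.002, 1.0, -0.001], [1.0, 0.002, 0.001], [0.001, -0.001, -1.0]]
force: [-0.6, 0.3, -0.8]
gripper_width: 0.0261
grip_force: 59.0
clock: 28.0
position: [0.5317, -0.2738, 0.1123]
eef_rot: [[-0.003, 1.0, -0.001], [1.0, 0.003, 0.001], [0.001, -0.001, -1.0]]
force: [-0.0, 1.4, -0.7]
gripper_width: 0.0261
grip_force: 59.1
clock: 28.83
position: [0.6066, -0.3284, 0.1128]
eef_rot: [[-0.003, 1.0, -0.0], [1.0, 0.003, 0.0], [0.0, -0.0, -1.0]]
force: [-0.3, -0.2, -0.7]
gripper_width: 0.0261
grip_force: 59.2
pos [ 606.6 -328.4  112.8] shift [-0.001  0.006  0.52 ] turn [-0.    -0.     0.005] w 26.1 grip 59.2 F [-0.3 -0.2 -0.7] t 28.8333
```

```bash
python3 -m jog '[[1,[0,0.005,0.02],[0,0,0]],[1,[0,0.005,0.08],[0,0,0]],[1,[0,0.005,0.17],[0,0,0]],[1,[0,0.005,0.27],[0,0,0]],[1,[0,0.005,0.36],[0,0,0]],[1,[0,0.005,0.43],[0,0,0]],[1,[0,0.005,0.48],[0,0,0]],[1,[0,0.005,0.505],[0,0,0]],[1,[0,0.005,0.52],[0,0,0]],[1,[0,0.005,0.52],[0,0,0]]]'
python3 -m jog '[[1,[0,0,0],[0,0,0]],[1,[0,0,0],[0,0,0]],[0.8,[0,0,0],[0,0,0]],[0.7,[0,0,0],[0,0,0]],[0.6,[0,0,0],[0,0,0]],[0.5,[0,0,0],[0,0,0]],[0.4,[0,0,0],[0,0,0]],[0.2,[0,0,0],[0,0,0]],[0,[0,0,0],[0,0,0]],[0,[0,0,0],[0,0,0]]]'
python3 -m jog '[[0,[0,0,-0.03],[0,0,0]],[0,[0,0,-0.1],[0,0,0]],[0,[0,0,-0.2],[0,0,0]],[0,[0,0,-0.35],[0,0,0]],[0,[0,0,-0.5],[0,0,0]],[0,[0,-0.2,-0.6],[0,0,0]],[0,[0,-0.4,-0.7],[0,0,0]],[0,[0,-0.6,-0.7],[0,0,0]],[0,[0,-0.8,-0.7],[0,0,0]],[0,[0,-1,-0.7],[0,0,0]]]'
python3 -m jog '[[0,[0,-0.2,0],[0,0,0]],[0,[-0.1,-0.4,0],[0,0,0]],[0,[-0.2,-0.6,0],[0,0,0]],[0,[-0.2,-0.6,0],[0,0,0]],[0,[-0.2,-0.6,0],[0,0,0]],[0,[-0.2,-0.6,0],[0,0,0]],[0,[-0.2,-0.6,0],[0,0,0]],[0,[-0.2,-0.6,0],[0,0,0]],[0,[-0.2,-0.6,0],[0,0,0]],[0,[-0.2,-0.6,0],[0,0,0]]]'
python3 - <<'E'
from m import *
d=snap("top");items(world(d),win=(0.53,0.68,-.4,-.07)); save(cv2.resize(d["frame"][130:260,220:420],(800,520)),"c7.png")
E
```

```text
clock: 29.67
position: [0.6077, -0.3291, 0.0345]
eef_rot: [[-0.002, 1.0, 0.0], [1.0, 0.002, -0.0], [-0.0, 0.0, -1.0]]
force: [0.1, 0.2, -0.8]
gripper_width: 0.0263
grip_force: 59.2
clock: 30.5
position: [0.6077, -0.3291, 0.0346]
eef_rot: [[-0.002, 1.0, 0.0], [1.0, 0.002, -0.0], [-0.0, 0.0, -1.0]]
force: [-0.5, 0.3, -0.8]
gripper_width: 0.0843
grip_force: 0.0
clock: 31.33
position: [0.4565, -0.3293, 0.1409]
eef_rot: [[-0.003, 1.0, 0.001], [1.0, 0.003, -0.001], [-0.001, 0.001, -1.0]]
force: [1.5, -0.3, 0.5]
gripper_width: 0.0855
grip_force: 0.0
clock: 32.17
position: [0.3682, -0.3593, 0.1395]
eef_rot: [[-0.003, 1.0, -0.0], [1.0, 0.003, 0.0], [0.0, -0.0, -1.0]]
force: [-0.8, -0.7, -1.1]
gripper_width: 0.0857
grip_force: 0.0
[511. 257.] 387 min [ 574. -211.   32.] max [ 628. -158.   72.] med [ 600. -184.   65.]
[599. 253.] 119 min [ 593. -345.   33.] max [ 621. -315.   67.] med [ 604. -326.   53.]
[554. 256.] 88 min [ 591. -271.   32.] max [ 617. -246.   64.] med [ 601. -254.   43.]
[466. 261.] 114 min [ 583. -127.   32.] max [612. -99.  60.] med [ 597. -113.   56.]
```

View pics/c7.png

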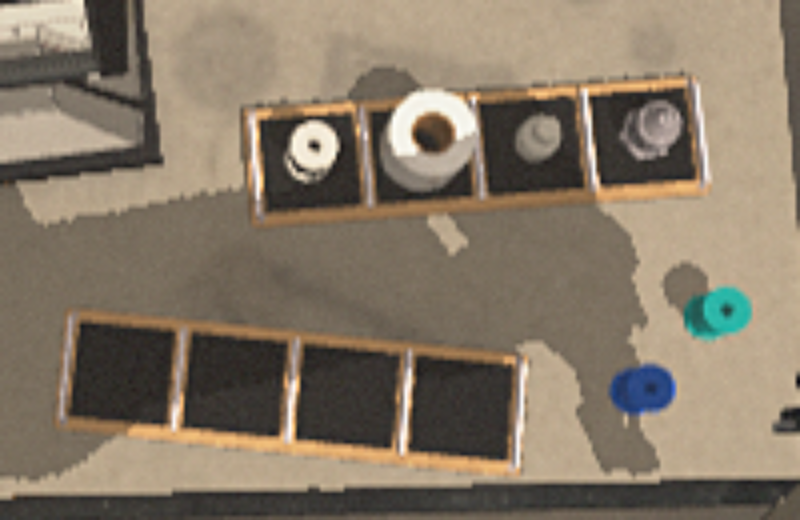

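All four items stand upright and centred on the new rack in reversed order: spool (315,150), tape (430,140), dropper (540,137) and nozzle (655,130). The old rack is empty and the arm is clear, so I'm handing in.

```bash
python3 -c "
from station import *
print(hand_in())"
```

```text
the job is handed in; nothing more can be done
None
```

I moved all four items to the new rack in reverse order (spool, tape, dropper, nozzle from the left) and handed the job in at about 32 s; the last picture showed each one upright and within about 3 mm of its pad centre, but `hand_in()` returned no verdict.

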